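# Sort sealed reagent bottles into full and empty by their weight

## Task

Four identical sealed brown bottles stand on the desk; some are full and some are empty, and you can only tell by how heavy each feels when lifted. Stand every full bottle upright in the blue tray and every empty one upright in the yellow tray, side by side on the tray floor, setting each down gently without dropping or toppling it, and leave the mouse, the water bottle and the beaker where they are.

Things in the scene. Friction and masses are not known exactly. Their poses are not given: they have to be found in the camera images.
- bottle_a_center (a point): Centre (39 mm up) of one of four look-alike sealed opaque square brown bottles: flat-sided body 50 x 50 x 62 mm with a white label band, round white cap 38 mm across, 78 mm tall in all; x, y square to the sides, z up. Full: 330 to 530 g, empty: 60 to 90 g; the name does not tell which, one to three are full. Contents may shift 3 mm. Starts upright on the desk on the robot's side of the trays.
- bottle_b_center (a point): Centre (39 mm up) of one of four look-alike sealed opaque square brown bottles: flat-sided body 50 x 50 x 62 mm with a white label band, round white cap 38 mm across, 78 mm tall in all; x, y square to the sides, z up. Full: 330 to 530 g, empty: 60 to 90 g; the name does not tell which, one to three are full. Contents may shift 3 mm. Starts upright on the desk on the robot's side of the trays.
- bottle_c_center (a point): Centre (39 mm up) of one of four look-alike sealed opaque square brown bottles: flat-sided body 50 x 50 x 62 mm with a white label band, round white cap 38 mm across, 78 mm tall in all; x, y square to the sides, z up. Full: 330 to 530 g, empty: 60 to 90 g; the name does not tell which, one to three are full. Contents may shift 3 mm. Starts upright on the desk on the robot's side of the trays.
- bottle_d_center (a point): Centre (39 mm up) of one of four look-alike sealed opaque square brown bottles: flat-sided body 50 x 50 x 62 mm with a white label band, round white cap 38 mm across, 78 mm tall in all; x, y square to the sides, z up. Full: 330 to 530 g, empty: 60 to 90 g; the name does not tell which, one to three are full. Contents may shift 3 mm. Starts upright on the desk on the robot's side of the trays.
- tray_full_in (a point): Centre of the inner floor (5 mm above the desk) of the blue tray, for full bottles: fixed, open at the top, no dividers, inside 84 mm along its x and 236 mm along its y, walls 5 mm thick, rim 22 mm above the desk. x and y run along its sides, z up. It has room for three bottles in a row along y, 76 mm apart. Its place may be left or right.
- tray_full: The blue tray, for full bottles; origin at the centre of its underside, on the desk.
- tray_empty_in (a point): Centre of the inner floor (5 mm above the desk) of the yellow tray, for empty bottles: fixed, open at the top, no dividers, inside 84 mm along its x and 236 mm along its y, walls 5 mm thick, rim 22 mm above the desk. x and y run along its sides, z up. It has room for three bottles in a row along y, 76 mm apart. Its place may be left or right.
- tray_empty: The yellow tray, for empty bottles; origin at the centre of its underside, on the desk.
- mouse: Bystander: black computer mouse, 105 x 62 x 31 mm, loose on the desk to the right; origin at the centre of its underside. Leave alone.
- water: Bystander: clear drinking-water bottle with a blue cap and band, 64 mm across, 190 mm tall, standing loose at the far left; origin at the centre of its underside. Leave alone.
- beaker: Bystander: empty glass beaker, 72 mm across the rim, 85 mm tall, standing loose on the left; origin at the centre of its underside. Leave alone.

How it is judged:
By the outcome, as a careful person would: the job done as asked, in the order asked, and still so for the second after the job is handed in, with the robot touching nothing.
It also fails if it takes over 67 s, if anything falls off the work surface, if the arm or the gripper's body presses on something with over 40 N, if the wrist force passes 120 N, or if a joint passes its speed limit or range.

## Robot

A 6-joint arm with a two-finger parallel gripper is mounted at the origin on the work surface. World frame = base frame: x ahead of the robot, y to its left, z up, the work surface at z = 0. Lengths are in m, angles in rad, forces in N, time in s.
With the tool pointing down it reaches from about 0.15 to 0.775 m from the base axis. Payload 6.1 kg.
Tool frame: the origin (TCP) lies midway between the tips of the shut fingers; the grasp point (between the pads) lies 19 mm behind it; z points along the fingers, y is the line along which they close (so a half turn about z gives the same grasp; the last joint's range is limited). The gripper opens to 85 mm and grips with 20 to 120 N. Pads are 22 mm wide; open, the fingers measure 114 mm over their backs; the gripper's body (76 mm by 85 mm) begins 54 mm behind the grasp point. The pads swing forward as they close: fully open they stand 13 mm farther back than shut.
Start: joints at [1.124, 0.126, -0.04, 1.405, 0, 1.571], TCP at [0.227, 0.473, 0.231] pointing down, gripper open.
Joint ranges: [-2.72, 2.72], [-0.95, 1.95], [-1.27, 1.35], [-1.78, 2.02], [-1.46, 1.47], [-3.14, 3.14]. Speed limits (rad/s): [2.39, 2.39, 3.01, 3.14, 3.14, 3.14].

## Interface

Orientations are given as a unit quaternion [w, x, y, z].
In Python, from station import ctrl gives the robot as it stands.
- The arm moves only by the tool servo_tool, never from a script. Its argument "rows" is one flat list of numbers, 7 for each row, row after row: the shift along the tool's x, y, z in cm, then the turn, a rotation vector about the tool's x, y, z in rad, then the closure, from -1 (fully open) to 1 (shut). A call has 1 to 12 rows; each row is the pose to reach, as a shift and turn from the pose commanded when the call began, along the tool's axes at that moment; what a row does not reach only later rows make up. A row lasts 1/10 s, in which the tool goes at most 50 mm and 8.59 degrees, less where a joint would pass 70% of its speed; a pose out of reach is approached as far as the arm can. A call with a gripper value outside its range is refused whole. The fingers move at their own pace and stop on an object; "squeeze" is the grip in N (left out, the last holds). Time passes only in rows, so rows that repeat a pose let the fingers close. It gives the time, the measured TCP pose, the force, the opening and the grip force at its end, in the units of the state.
- ctrl.sense(): the state, without advancing time (a new reading comes with each control period).
- ctrl.camera(name): name is "side" or "top" or "wrist"; returns the picture (384x512x3 uint8, red, green, blue); there is no depth.
- ctrl.camera_params(name): a dict with "fx", "fy", "cx", "cy" (pixels), "R" (3x3) and "t" (3): a world point X has camera coordinates R X + t. Camera axes: x right, y down, z forward; pixel columns grow to the right and rows downward; lengths in m; the calibration is good to about 2 mm. A picture is of the moment at which its call begins: read the wrist's pose just before it. camera_params takes no time and is no camera call; for the wrist camera it gives the pose at the moment of the call.
- ctrl.close_job(): hands the job in; it is judged then, once.
The state is a dict: "time": time; "qpos": joint angles; "joint_vel": joint speeds; "joint_efforts": joint torques, N m; "tool_pos": TCP position; "eef_rot": TCP orientation; "ft_force": force on the tool from outside, world axes, zero at the start; "torque": the same for the moment, N m; "width": finger opening in m; "finger_force": force on a finger pad.
Only numpy, scipy, OpenCV 4.12 (cv2) and the standard library are available. Lean on these libraries where they do the work, as an engineer would, in place of code of your own. Each camera call takes 0.05 s, during which the arm holds its last target. There are 200 camera calls.

## Working session

There is one attempt and no reset: what is moved stays moved. The work goes in short steps, Python scripts to look and compute and a tool call to move; the robot and the scene stay as the last step left them, time stands still between calls to the robot, and variables do not carry over. Pictures are saved under pics/ and viewed, at most 10 in all, crops included, and the job is handed in when it is done.

Besides the shell and the picture viewer there is one more tool, called after "Request:" in YAML: its name, and indented under it one key for each argument. servo_tool: Moves the arm, as the interface text tells. Its arguments: {"type":"object","properties":{"rows":{"type":"array"},"squeeze":{"type":"number"}},"required":["rows"]}

```bash
ls; mkdir -p pics; python3 - <<'E'
from station import ctrl
import cv2, numpy as np, pickle
s=ctrl.sense(); print(s)
P={}
for n in("top","side"):
    im=ctrl.camera(n); cv2.imwrite(f"pics/{n}0.png",cv2.resize(im[:,:,::-1],(512,384)))
    P[n]=ctrl.camera_params(n)
    print(n,P[n])
E
```

```text
pics
{'time': 0.0, 'qpos': array([ 1.12399630e+00,  1.26361385e-01, -4.06144545e-02,  1.40540893e+00,
       -2.09727607e-05,  1.57081055e+00]), 'joint_vel': array([-1.24779064e-03,  1.39094532e-05,  2.20375505e-03, -2.50764217e-03,
       -7.70769458e-04,  6.79277661e-04]), 'joint_efforts': array([-1.88308382e-03, -4.35915005e+01,  3.52923810e+01,  1.73204695e-02,
       -5.81022164e-05,  4.57526284e-06]), 'tool_pos': array([0.22666859, 0.47308468, 0.23053529]), 'eef_rot': array([-1.65725113e-04,  2.21553274e-01,  9.75147946e-01, -7.76807133e-04]), 'ft_force': array([-0.11581397,  0.30299544, -0.03302918]), 'torque': array([ 0.01117544,  0.03262696, -0.00848803]), 'finger_force': 0.0, 'width': 0.08534843564932533}
top {'fx': 448.32501296043796, 'fy': 448.32501296043796, 'cx': 238.03583750187974, 'cy': 191.7914391636281, 'R': array([[ 0.01892658, -0.99981878,  0.00204878],
       [-0.97764918, -0.01893597, -0.20938844],
       [ 0.20938929,  0.00196002, -0.9778304 ]]), 't': array([-0.00741059,  0.55026575,  1.13952499])}
side {'fx': 389.35768129904415, 'fy': 389.35768129904415, 'cx': 253.38637434179276, 'cy': 188.4955805854105, 'R': array([[ 0.81746039, -0.575662  , -0.01928108],
       [-0.42302283, -0.57731543, -0.69839715],
       [ 0.39090944,  0.57906835, -0.71545067]]), 't': array([-0.4638538 ,  0.25245692,  0.90494853])}
```

View pics/top0.png

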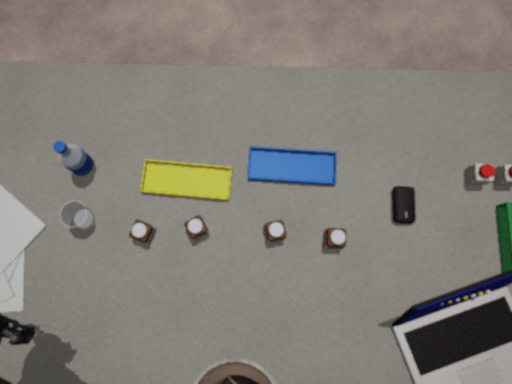

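View pics/side0.png

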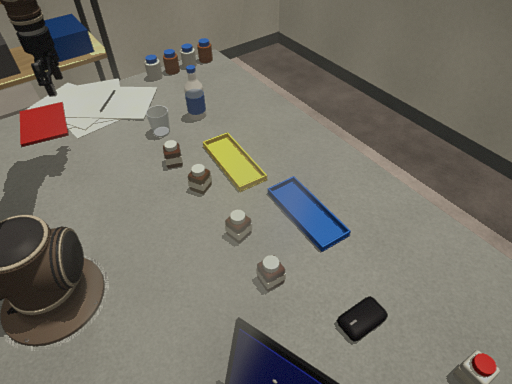

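The top view shows the yellow tray on the left at (186,180) and the blue one on the right at (292,166). The bottle caps are at (139,230), (195,226), (275,230) and (337,237). The beaker is at (76,215), the water bottle at (75,160) and the mouse at (403,205). The side view agrees.

```bash
cat > h.py <<'E'
from station import ctrl
import cv2, numpy as np
P={n:ctrl.camera_params(n) for n in("top","side")}
def proj(p,X):
    c=np.atleast_2d(X)@p["R"].T+p["t"]
    return np.c_[p["fx"]*c[:,0]/c[:,2]+p["cx"],p["fy"]*c[:,1]/c[:,2]+p["cy"]]
def back(p,uv,z):
    uv=np.atleast_2d(uv).astype(float)
    d=np.c_[(uv[:,0]-p["cx"])/p["fx"],(uv[:,1]-p["cy"])/p["fy"],np.ones(len(uv))]@p["R"]
    o=-p["R"].T@p["t"]
    return (o+d*((z-o[2])/d[:,2])[:,None])[:,:2]
def box(x,y,a,h=.025,z=(0,.062)):
    c,s=np.cos(a),np.sin(a)
    return np.array([[x+c*i-s*j,y+s*i+c*j,k] for k in z for i,j in((h,h),(-h,h),(-h,-h),(h,-h))])
E
python3 - <<'E'
from h import *
im={n:ctrl.camera(n) for n in P}
np.savez("im0.npz",**im)
t=im["top"]; hsv=cv2.cvtColor(t,cv2.COLOR_RGB2HSV)
for nm,lo,hi in(("yellow",22,35),("blue",100,118)):
    m=cv2.inRange(hsv,(lo,140,60),(hi,255,255))
    n,l,st,ce=cv2.connectedComponentsWithStats(m)
    k=1+st[1:,4].argmax(); pts=np.argwhere(l==k)[:,::-1]
    hull=cv2.convexHull(pts.astype(np.int32))[:,0]
    w=back(P["top"],hull,.022).astype(np.float32)
    print(nm,st[k],cv2.minAreaRect(w*1000))
guess=[(139,230),(195,226),(275,230),(337,237)]
rows=[[],[]]
for g in guess:
    y0,x0=g[1]-15,g[0]-15; sub=t[y0:y0+30,x0:x0+30].astype(int)
    m=((sub.min(2)>165)).astype(np.uint8)
    n,l,st,ce=cv2.connectedComponentsWithStats(m); k=1+st[1:,4].argmax()
    c=ce[k]+[x0,y0]; w=back(P["top"],c,.078)[0]
    s=proj(P["side"],[*w,.078])[0]
    print(c,st[k],w.round(4),"side cap",s.round(1))
    rows[0].append(cv2.resize(t[g[1]-20:g[1]+20,g[0]-20:g[0]+20],(200,200),interpolation=2))
    u,v=s.astype(int)
    rows[1].append(cv2.resize(im["side"][v-15:v+35,u-25:u+25],(200,200),interpolation=2))
cv2.imwrite("pics/crops.png",np.vstack([np.hstack(r) for r in rows])[:,:,::-1])
E
```

```text
yellow [ 141  160   90   40 2893] ((589.6727905273438, 148.2826690673828), (242.4290313720703, 94.52167510986328), 85.74330139160156)
blue [ 248  147   88   38 2810] ((635.990478515625, -145.7909698486328), (241.17884826660156, 94.5240707397461), 87.13450622558594)
[138.61594203 229.71014493] [  8   8  14  14 138] [0.4411 0.2575] side cap [169.2 142.8]
[194.77697842 225.45323741] [  9   8  13  14 139] [0.455  0.1132] side cap [196.9 167.2]
[275.85106383 229.05673759] [ 10   8  13  13 141] [ 0.4496 -0.0964] side cap [236.4 214. ]
[337.7810219  236.30656934] [ 10   8  13  14 137] [ 0.4339 -0.2557] side cap [269.7 261. ]
```

View pics/crops.png

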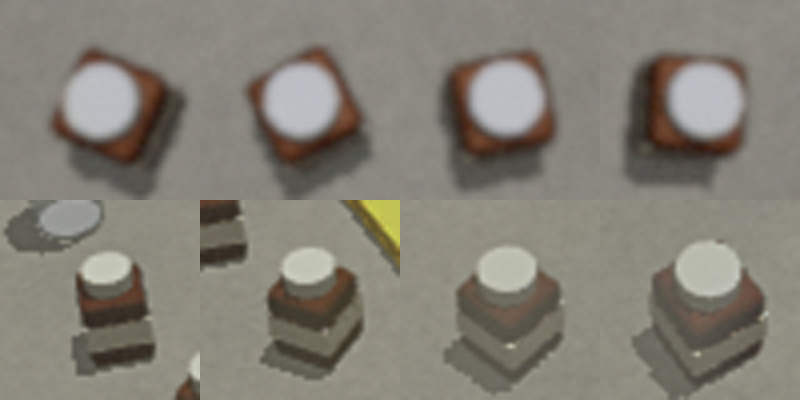

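The crops show all four bottles upright, with brown shoulders visible around the white caps. Next I fit x, y and yaw to the silhouettes.

```bash
python3 - <<'E'
from h import *
from scipy.optimize import minimize
im=np.load("im0.npz"); t=im["top"]; p=P["top"]
hsv=cv2.cvtColor(t,cv2.COLOR_RGB2HSV)
th=np.linspace(0,2*np.pi,24)
S=8
for x,y in((.4411,.2575),(.455,.1132),(.4496,-.0964),(.4339,-.2557)):
    c=proj(p,[x,y,.06])[0].astype(int); o=c-20
    sub=t[o[1]:o[1]+40,o[0]:o[0]+40].astype(int); 
    bg=np.median(sub.reshape(-1,3),0)
    m=((sub[:,:,0]-sub[:,:,2]>22)|(sub.min(2)>165)).astype(np.uint8)
    n,l,st,ce=cv2.connectedComponentsWithStats(m); m=(l==1+st[1:,4].argmax()).astype(np.uint8)
    M=cv2.resize(m*255,None,fx=S,fy=S,interpolation=1)>127
    def f(q,zlo=.045):
        X=np.vstack([box(q[0],q[1],q[2],z=(zlo,.062)),np.c_[q[0]+.019*np.cos(th),q[1]+.019*np.sin(th),0*th+.078]])
        h=cv2.convexHull(((proj(p,X)-o+.5)*S-.5).round().astype(np.int32))
        A=np.zeros(M.shape,np.uint8); cv2.fillConvexPoly(A,h,1); A=A>0
        return 1-(A&M).sum()/(A|M).sum()
    best=min(((f((x,y,a)),a) for a in np.arange(-45,45,3)*np.pi/180))
    r=min((minimize(f,[x,y,best[1]],method="Nelder-Mead",options=dict(initial_simplex=[[x,y,best[1]],[x+.006*s,y,best[1]],[x,y+.006,best[1]],[x,y,best[1]+.15*s]])) for s in(1,-1)),key=lambda r:r.fun)
    print(r.x[:2].round(4),np.degrees(r.x[2]).round(1),r.fun.round(3))
E
```

```text
[0.4418 0.2567] -24.1 0.349
[0.4547 0.1126] 29.2 0.32
[ 0.4496 -0.0964] 12.0 0.261
[ 0.4335 -0.2557] -5.5 0.304
```

```bash
cat >> h.py <<'E'
from scipy.spatial.transform import Rotation as Ro
def tool(psi): # tool y at world yaw psi (deg), z down
    a=np.radians(psi); y=np.array([np.cos(a),np.sin(a),0]); z=np.array([0,0,-1.]); return np.c_[np.cross(y,z),y,z]
def cur():
    s=ctrl.sense(); q=s["eef_rot"]; R=Ro.from_quat([q[1],q[2],q[3],q[0]]).as_matrix()
    return s,s["tool_pos"],R
def plan(*wps,start=None):
    """each wp (x,y,z,psi): prints shift cm and turn from the previous pose"""
    s,p,R=cur(); psi=np.degrees(np.arctan2(R[1,1],R[0,1]))
    print("t %.2f pos %s psi %.1f f %s w %.4f q %s"%(s["time"],p.round(4),psi,s["ft_force"].round(2),s["width"],s["qpos"].round(2)))
    for x,y,z,a in wps:
        Rn=min((tool(a),tool(a+180)),key=lambda T:Ro.from_matrix(R.T@T).magnitude())
        d=R.T@(np.array([x,y,z])-p)*100
        print("shift",d.round(2),"turn",Ro.from_matrix(R.T@Rn).as_rotvec().round(3))
        p,R=np.array([x,y,z]),Rn
E
python3 -c "
from h import *
plan((.4415,.257,.16,66),(.4415,.257,.025,66))"
```

```text
t 0.20 pos [0.2267 0.4732 0.2308] psi 64.4 f [ 1.34 -0.5  -0.06] w 0.0851 q [ 1.12  0.13 -0.04  1.41  0.    1.57]
shift [-28.71 -10.21   7.09] turn [-0.001 -0.    -0.028]
shift [ 0.   0.  13.5] turn [0. 0. 0.]
```

Request:
servo_tool:
  rows: [-4, -1.5, 1, 0, 0, 0, -1, -8, -3, 2, 0, 0, -0.01, -1, -12, -4.3, 3, 0, 0, -0.02, -1, -16, -5.7, 4, 0, 0, -0.028, -1, -20, -7.1, 5, 0, 0, -0.028, -1, -24, -8.5, 6, 0, 0, -0.028, -1, -27, -9.6, 6.7, 0, 0, -0.028, -1, -28.7, -10.2, 7.1, 0, 0, -0.028, -1, -28.7, -10.2, 7.1, 0, 0, -0.028, -1, -28.7, -10.2, 7.1, 0, 0, -0.028, -1]
  squeeze: 50

```text
time: 1.2
tool_pos: [0.4414, 0.2573, 0.1601]
eef_rot: [-0.0, 0.208, 0.978, -0.0]
ft_force: [0.5, 0.6, -0.7]
width: 0.0854
finger_force: 0.0
```

```bash
cat >> h.py <<'E'
def look(name,x,y,psi):
    """wrist picture with the assumed bottle drawn (cap circle, body top square)"""
    p=ctrl.camera_params("wrist"); im=ctrl.camera("wrist").copy()
    np.savez(f"pics/{name}.npz",im=im,**p)
    th=np.linspace(0,2*np.pi,40)
    o=im.copy()
    for X,c in((np.c_[x+.019*np.cos(th),y+.019*np.sin(th),0*th+.078],(255,0,0)),(box(x,y,np.radians(psi),z=(.062,)),(0,255,0))):
        cv2.polylines(o,[proj(p,X).round().astype(np.int32)],True,c,1)
    cv2.imwrite(f"pics/{name}.png",o[:,:,::-1])
E
python3 -c "
from h import *
plan((.4415,.257,.025,66))
look('w1',.4415,.257,66)"
```

```text
t 1.20 pos [0.4414 0.2573 0.1601] psi 65.9 f [ 0.48  0.56 -0.66] w 0.0854 q [ 0.53  0.11 -0.21  1.25  0.    0.95]
shift [-0.03 -0.02 13.51] turn [-0.    -0.001 -0.001]
```

View pics/w1.png

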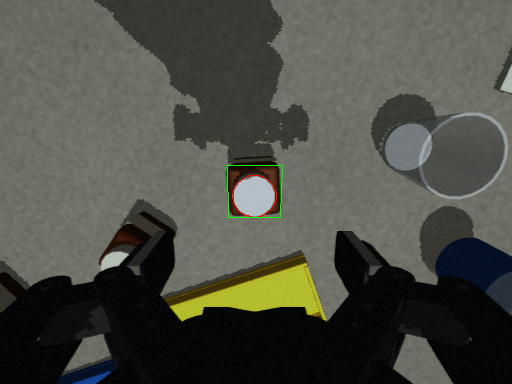

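The overlay matches bottle 1: cap at (255,196), body square (229–281, 165–217), aligned with the fingers. I descend and grip.

Request:
servo_tool:
  rows: [0, 0, 4, 0, 0, 0, -1, 0, 0, 8, 0, 0, 0, -1, 0, 0, 11, 0, 0, 0, -1, 0, 0, 13.5, 0, 0, 0, -1, 0, 0, 13.5, 0, 0, 0, -0.5, 0, 0, 13.5, 0, 0, 0, 0, 0, 0, 13.5, 0, 0, 0, 1, 0, 0, 13.5, 0, 0, 0, 1, 0, 0, 13.5, 0, 0, 0, 1, 0, 0, 13.5, 0, 0, 0, 1]
  squeeze: 50

```text
time: 2.25
tool_pos: [0.4425, 0.2584, 0.0271]
eef_rot: [0.001, 0.208, 0.978, 0.001]
ft_force: [-1.6, 1.9, 7.4]
width: 0.0497
finger_force: 52.9
```

Request:
servo_tool:
  rows: [0, 0, -0.7, 0, 0, 0, 1, 0, 0, -2, 0, 0, 0, 1, 0, 0, -4, 0, 0, 0, 1, 0, 0, -6.5, 0, 0, 0, 1, 0, 0, -9, 0, 0, 0, 1, 0, 0, -10.5, 0, 0, 0, 1, 0, 0, -11, 0, 0, 0, 1, 0, 0, -11, 0, 0, 0, 1, 0, 0, -11, 0, 0, 0, 1, 0, 0, -11, 0, 0, 0, 1]

```text
time: 3.25
tool_pos: [0.4409, 0.257, 0.1341]
eef_rot: [-0.001, 0.208, 0.978, -0.001]
ft_force: [-0.2, -0.2, -5.0]
width: 0.0495
finger_force: 52.4
```

```bash
python3 -c "
from h import *
f=[]
for i in range(4):
    s=ctrl.sense(); f.append(s['ft_force']); ctrl.camera('side')
print(np.round(f,2),s['joint_efforts'].round(2))
t=[('E',.58967,.14828,-4.26),('F',.636,-.1458,-2.87)]
for n,x,y,a in t:
    r=np.radians(a)
    for k in(-.076,0,.076): print(n,k,(x-np.sin(r)*k).round(4),(y+np.cos(r)*k).round(4))
plan((.5953,.2241,.14,-4.3),(.5953,.2241,.03,-4.3))
plan((.5953,.2241,.14,85.7),(.5953,.2241,.03,85.7))
"
```

```text
[[-0.23 -0.24 -4.97]
 [-0.49  0.05 -4.67]
 [-0.08  0.32 -5.04]
 [-0.28  0.7  -5.03]] [-0.000e+00 -4.464e+01  3.655e+01  2.000e-02 -0.000e+00  0.000e+00]
E -0.076 0.584 0.0725
E 0 0.5897 0.1483
E 0.076 0.5953 0.2241
F -0.076 0.6322 -0.2217
F 0 0.636 -0.1458
F 0.076 0.6398 -0.0699
t 3.45 pos [0.4413 0.2573 0.1347] psi 66.0 f [-0.26  0.08 -4.74] w 0.0497 q [ 0.53  0.12 -0.26  1.19 -0.    0.95]
shift [-15.42   3.23  -0.55] turn [-1.000e-03  0.000e+00  1.227e+00]
shift [ 0.  0. 11.] turn [0. 0. 0.]
t 3.45 pos [0.4413 0.2573 0.1347] psi 66.0 f [-0.26  0.08 -4.74] w 0.0497 q [ 0.53  0.12 -0.26  1.19 -0.    0.95]
shift [-15.42   3.23  -0.55] turn [-0.001 -0.001 -0.344]
shift [ 0.  0. 11.] turn [0. 0. 0.]
```

About 4.9 N, so bottle 1 is full and goes to the blue tray.

```bash
python3 -c "
from h import *
plan((.6398,-.0699,.137,-2.9))
"
```

```text
t 3.45 pos [0.4413 0.2573 0.1347] psi 66.0 f [-0.26  0.08 -4.74] w 0.0497 q [ 0.53  0.12 -0.26  1.19 -0.    0.95]
shift [-31.44 -21.82  -0.23] turn [-1.000e-03 -0.000e+00  1.203e+00]
```

Request:
servo_tool:
  rows: [-0.9, -0.7, 0, 0, 0, 0.036, 1, -2.8, -2, 0, 0, 0, 0.108, 1, -5.7, -3.9, -0.1, 0, 0, 0.217, 1, -9.1, -6.3, -0.1, 0, 0, 0.349, 1, -12.6, -8.7, -0.1, 0, 0, 0.481, 1, -16, -11.1, -0.1, 0, 0, 0.614, 1, -19.5, -13.5, -0.2, 0, 0, 0.746, 1, -23, -15.9, -0.2, 0, 0, 0.878, 1, -26.1, -18.1, -0.2, 0, 0, 0.998, 1, -28.6, -19.9, -0.2, 0, 0, 1.095, 1, -30.5, -21.2, -0.2, 0, 0, 1.167, 1, -31.4, -21.8, -0.2, 0, 0, 1.203, 1]

```text
time: 4.65
tool_pos: [0.6405, -0.0722, 0.1366]
eef_rot: [0.0, 0.727, 0.687, -0.0]
ft_force: [-0.6, -0.2, -4.8]
width: 0.0495
finger_force: 52.3
```

Request:
servo_tool:
  rows: [0, 0, 0, 0, 0, 0, 1, 0, 0, 0, 0, 0, 0, 1]

```text
time: 4.85
tool_pos: [0.6392, -0.069, 0.137]
eef_rot: [-0.001, 0.725, 0.689, -0.0]
ft_force: [0.1, 0.9, -5.5]
width: 0.0496
finger_force: 52.2
```

```bash
python3 - <<'E'
from h import *
plan((.6398,-.0699,.032,-2.9))
# what the bottle looks like relative to the tray, top view
t=ctrl.camera("top"); 
v=t[130:270,120:360]; cv2.imwrite("pics/t1.png",cv2.resize(v,(800,467),interpolation=2)[:,:,::-1])
E
```

```text
t 4.85 pos [ 0.6392 -0.069   0.137 ] psi -2.9 f [ 0.08  0.88 -5.54] w 0.0496 q [-0.11  0.36  0.06  1.27  0.    1.51]
shift [-0.09  0.07 10.5 ] turn [-0.001 -0.001  0.   ]
```

Request:
servo_tool:
  rows: [0, 0, 1, 0, 0, 0, 1, 0, 0, 3, 0, 0, 0, 1, 0, 0, 5.5, 0, 0, 0, 1, 0, 0, 7.7, 0, 0, 0, 1, 0, 0, 9, 0, 0, 0, 1, 0, 0, 9.8, 0, 0, 0, 1, 0, 0, 10.1, 0, 0, 0, 1, 0, 0, 10.3, 0, 0, 0, 1, 0, 0, 10.4, 0, 0, 0, 1, 0, 0, 10.5, 0, 0, 0, 1, 0, 0, 10.5, 0, 0, 0, 1]

```text
time: 6.0
tool_pos: [0.6401, -0.0695, 0.0328]
eef_rot: [0.0, 0.725, 0.689, 0.0]
ft_force: [0.2, -0.2, -4.7]
width: 0.0498
finger_force: 52.2
```

Request:
servo_tool:
  rows: [0, 0, 0.05, 0, 0, 0, 1, 0, 0, 0.1, 0, 0, 0, 1, 0, 0, 0.15, 0, 0, 0, 1, 0, 0, 0.15, 0, 0, 0, 1]

```text
time: 6.4
tool_pos: [0.6401, -0.0694, 0.0322]
eef_rot: [0.001, 0.725, 0.689, 0.0]
ft_force: [-3.3, 1.3, 4.8]
width: 0.0499
finger_force: 53.1
```

Request:
servo_tool:
  rows: [0, 0, 0, 0, 0, 0, -0.2, 0, 0, 0, 0, 0, 0, -0.4, 0, 0, 0, 0, 0, 0, -0.7, 0, 0, 0, 0, 0, 0, -1, 0, 0, 0, 0, 0, 0, -1, 0, 0, -2, 0, 0, 0, -1, 0, 0, -6, 0, 0, 0, -1, 0, 0, -10, 0, 0, 0, -1, 0, 0, -13, 0, 0, 0, -1]

```text
time: 7.3
tool_pos: [0.6403, -0.0694, 0.1635]
eef_rot: [0.001, 0.725, 0.689, 0.001]
ft_force: [1.1, 0.1, 0.7]
width: 0.086
finger_force: 0.0
```

```bash
python3 - <<'E'
from h import *
look('w2',.6398,-.0699,-2.9)
plan((.4547,.113,.16,29),(.4547,.113,.025,29))
plan((.4547,.113,.16,-61),(.4547,.113,.025,-61))
E
```

```text
t 7.35 pos [ 0.642  -0.0697  0.1687] psi -2.9 f [ 0.36 -0.45  3.53] w 0.0854 q [-0.11  0.35  0.12  1.32 -0.    1.51]
shift [ 17.29 -19.64   0.68] turn [ 0.008  0.003 -0.557]
shift [ 0.   0.  13.5] turn [0. 0. 0.]
t 7.35 pos [ 0.642  -0.0697  0.1687] psi -2.9 f [ 0.36 -0.45  3.53] w 0.0854 q [-0.11  0.35  0.12  1.32 -0.    1.51]
shift [ 17.29 -19.64   0.68] turn [ 0.008 -0.004  1.014]
shift [ 0.   0.  13.5] turn [0. 0. 0.]
```

View pics/w2.png

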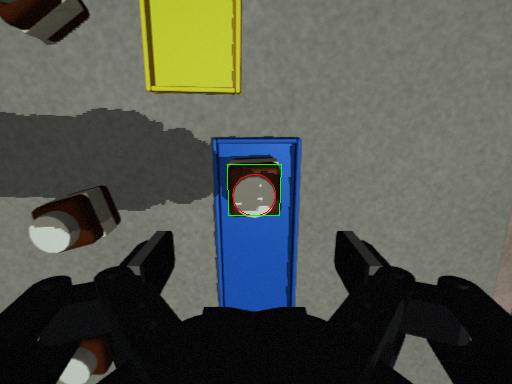

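The wrist view shows bottle 1 upright in the blue tray's near slot, cap at (254,195) inside the predicted outline. Next is bottle 2.

Request:
servo_tool:
  rows: [0.7, -0.8, 0, 0, 0, -0.02, -1, 2.4, -2.7, 0, 0, 0, -0.08, -1, 5.2, -5.8, 0.1, 0, 0, -0.17, -1, 8.3, -9.3, 0.1, 0, 0, -0.27, -1, 11.4, -12.8, 0.1, 0, 0, -0.37, -1, 14.2, -15.9, 0.1, 0, 0, -0.46, -1, 16.4, -18.4, 0.1, 0, 0, -0.53, -1, 17.3, -19.4, 0.1, 0, 0, -0.557, -1, 17.3, -19.4, 0.1, 0, 0, -0.557, -1, 17.3, -19.4, 0.1, 0, 0, -0.557, -1]

```text
time: 8.35
tool_pos: [0.4551, 0.1131, 0.1593]
eef_rot: [0.0, 0.508, 0.861, -0.0]
ft_force: [1.1, 0.7, -0.9]
width: 0.085
finger_force: 0.0
```

```bash
python3 - <<'E'
from h import *
plan((.4547,.113,.025,29))
look('w3',.4547,.113,29)
E
```

```text
t 8.35 pos [0.4551 0.1131 0.1593] psi 29.0 f [ 1.06  0.7  -0.9 ] w 0.0850 q [ 0.24  0.03 -0.3   1.24 -0.    1.31]
shift [ 0.02 -0.04 13.43] turn [-0.     0.    -0.001]
```

View pics/w3.png

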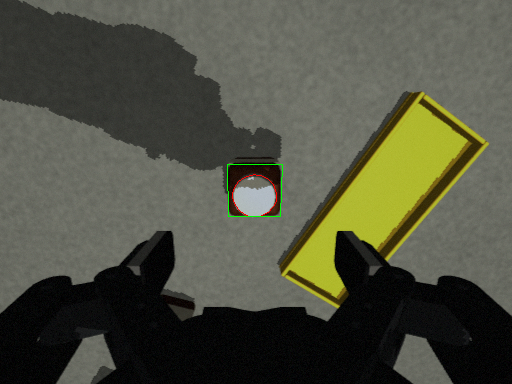

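The overlay matches bottle 2, with the cap at (254,195), and the fingers clear the yellow tray. I descend, grip and lift.

Request:
servo_tool:
  rows: [0, 0, 4, 0, 0, 0, -1, 0, 0, 8, 0, 0, 0, -1, 0, 0, 11, 0, 0, 0, -1, 0, 0, 13.5, 0, 0, 0, -1, 0, 0, 13.5, 0, 0, 0, -0.5, 0, 0, 13.5, 0, 0, 0, 0, 0, 0, 13.5, 0, 0, 0, 1, 0, 0, 13.5, 0, 0, 0, 1, 0, 0, 13.5, 0, 0, 0, 1, 0, 0, 13.5, 0, 0, 0, 1]
  squeeze: 50

```text
time: 9.4
tool_pos: [0.4559, 0.1134, 0.026]
eef_rot: [0.001, 0.508, 0.862, 0.001]
ft_force: [0.3, -0.6, 6.6]
width: 0.0494
finger_force: 53.5
```

Request:
servo_tool:
  rows: [0, 0, -0.7, 0, 0, 0, 1, 0, 0, -2, 0, 0, 0, 1, 0, 0, -4, 0, 0, 0, 1, 0, 0, -6.5, 0, 0, 0, 1, 0, 0, -9, 0, 0, 0, 1, 0, 0, -10.5, 0, 0, 0, 1, 0, 0, -11, 0, 0, 0, 1, 0, 0, -11, 0, 0, 0, 1, 0, 0, -11, 0, 0, 0, 1, 0, 0, -11, 0, 0, 0, 1]

```text
time: 10.4
tool_pos: [0.4542, 0.1131, 0.1338]
eef_rot: [-0.001, 0.508, 0.862, -0.001]
ft_force: [0.5, 0.5, -1.3]
width: 0.0495
finger_force: 52.8
```

```bash
cat >> h.py <<'E'
def weigh(*t):
    f=[]
    for i in range(4):
        f.append(ctrl.sense()['ft_force'][2]); ctrl.camera('side')
    print("Fz",np.round(f,2))
    for w in t: plan(w)
E
python3 -c "
from h import *
weigh((.5953,.2241,.136,-4.3),(.636,-.1458,.136,-2.9))"
```

```text
Fz [-1.34 -0.44 -0.41 -1.67]
t 10.60 pos [0.4545 0.1132 0.1342] psi 29.0 f [ 0.02  0.1  -0.77] w 0.0494 q [ 0.24  0.04 -0.35  1.18  0.    1.31]
shift [ 2.88 17.69 -0.19] turn [-0.001  0.     0.581]
t 10.60 pos [0.4545 0.1132 0.1342] psi 29.0 f [ 0.02  0.1  -0.77] w 0.0494 q [ 0.24  0.04 -0.35  1.18  0.    1.31]
shift [-31.45   3.32  -0.19] turn [-0.001  0.     0.557]
```

About 0.9 N, so bottle 2 is empty and goes to the yellow tray.

Request:
servo_tool:
  rows: [0.1, 0.7, 0, 0, 0, 0.02, 1, 0.4, 2.4, 0, 0, 0, 0.08, 1, 0.9, 5.3, -0.1, 0, 0, 0.17, 1, 1.4, 8.5, -0.1, 0, 0, 0.28, 1, 1.9, 11.7, -0.2, 0, 0, 0.39, 1, 2.4, 14.6, -0.2, 0, 0, 0.48, 1, 2.7, 16.7, -0.2, 0, 0, 0.55, 1, 2.9, 17.7, -0.2, 0, 0, 0.581, 1, 2.9, 17.7, -0.2, 0, 0, 0.581, 1, 2.9, 17.7, -0.2, 0, 0, 0.581, 1]

```text
time: 11.6
tool_pos: [0.5955, 0.2245, 0.1362]
eef_rot: [-0.0, 0.733, 0.68, -0.001]
ft_force: [0.1, 0.9, -1.1]
width: 0.0494
finger_force: 52.8
```

Request:
servo_tool:
  rows: [0, 0, 1, 0, 0, 0, 1, 0, 0, 3, 0, 0, 0, 1, 0, 0, 5.5, 0, 0, 0, 1, 0, 0, 7.7, 0, 0, 0, 1, 0, 0, 9, 0, 0, 0, 1, 0, 0, 9.8, 0, 0, 0, 1, 0, 0, 10.1, 0, 0, 0, 1, 0, 0, 10.2, 0, 0, 0, 1, 0, 0, 10.3, 0, 0, 0, 1, 0, 0, 10.4, 0, 0, 0, 1, 0, 0, 10.4, 0, 0, 0, 1]

```text
time: 12.7
tool_pos: [0.5959, 0.2246, 0.0332]
eef_rot: [0.0, 0.733, 0.68, 0.0]
ft_force: [-0.2, 0.0, -0.3]
width: 0.0493
finger_force: 52.8
```

Request:
servo_tool:
  rows: [0, 0, 0.05, 0, 0, 0, 1, 0, 0, 0.1, 0, 0, 0, 1, 0, 0, 0.15, 0, 0, 0, 1, 0, 0, 0.2, 0, 0, 0, 1, 0, 0, 0.2, 0, 0, 0, 1]

```text
time: 13.2
tool_pos: [0.5957, 0.2245, 0.0311]
eef_rot: [0.0, 0.733, 0.68, 0.0]
ft_force: [-0.6, -0.0, 2.5]
width: 0.0494
finger_force: 53.2
```

Request:
servo_tool:
  rows: [0, 0, 0, 0, 0, 0, -0.2, 0, 0, 0, 0, 0, 0, -0.4, 0, 0, 0, 0, 0, 0, -0.7, 0, 0, 0, 0, 0, 0, -1, 0, 0, 0, 0, 0, 0, -1, 0, 0, -2, 0, 0, 0, -1, 0, 0, -6, 0, 0, 0, -1, 0, 0, -10, 0, 0, 0, -1, 0, 0, -13, 0, 0, 0, -1, 0, 0, -13, 0, 0, 0, -1, 0, 0, -13, 0, 0, 0, -1]

```text
time: 14.3
tool_pos: [0.596, 0.2246, 0.1614]
eef_rot: [0.0, 0.733, 0.68, 0.001]
ft_force: [-0.2, 0.0, -1.3]
width: 0.0854
finger_force: 0.0
```

```bash
python3 - <<'E'
from h import *
look('w4',.5953,.2241,-4.3)
plan((.4496,-.0964,.16,12),(.4496,-.0964,.025,12))
E
```

```text
t 14.35 pos [0.5954 0.2243 0.16  ] psi -4.3 f [-0.08 -0.57 -0.94] w 0.0854 q [ 0.36  0.35  0.08  1.31 -0.    2.01]
shift [-3.308e+01 -1.213e+01  2.000e-02] turn [-0.001  0.    -0.284]
shift [ 0.   0.  13.5] turn [0. 0. 0.]
```

View pics/w4.png

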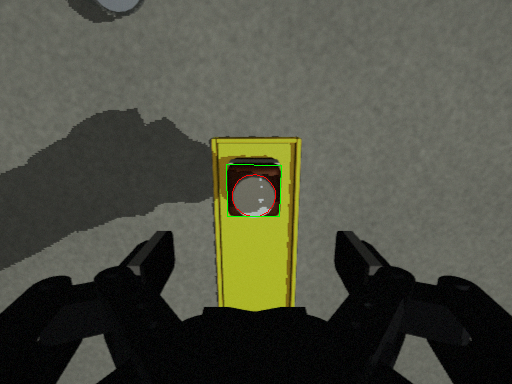

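Bottle 2 stands upright in the yellow tray, cap at (254,195) as predicted. On to bottle 3.

Request:
servo_tool:
  rows: [-1, -0.4, 0, 0, 0, -0.01, -1, -3, -1.1, 0, 0, 0, -0.03, -1, -6.5, -2.4, 0, 0, 0, -0.06, -1, -10.5, -3.9, 0, 0, 0, -0.09, -1, -14.7, -5.4, 0, 0, 0, -0.13, -1, -18.9, -6.9, 0, 0, 0, -0.16, -1, -23.1, -8.5, 0, 0, 0, -0.2, -1, -27, -9.9, 0, 0, 0, -0.23, -1, -30.4, -11.1, 0, 0, 0, -0.26, -1, -33.1, -12.1, 0, 0, 0, -0.284, -1, -33.1, -12.1, 0, 0, 0, -0.284, -1, -33.1, -12.1, 0, 0, 0, -0.284, -1]

```text
time: 15.55
tool_pos: [0.449, -0.0971, 0.1598]
eef_rot: [-0.001, 0.63, 0.776, -0.0]
ft_force: [0.2, -0.1, -0.8]
width: 0.0855
finger_force: 0.0
```

```bash
python3 - <<'E'
from h import *
plan((.4496,-.0964,.025,12))
look('w5',.4496,-.0964,12)
E
```

```text
t 15.55 pos [ 0.449  -0.0971  0.1598] psi 11.9 f [ 0.15 -0.12 -0.79] w 0.0855 q [-0.21  0.01 -0.32  1.24  0.    1.15]
shift [ 0.04  0.1  13.48] turn [-0.002 -0.001 -0.002]
```

View pics/w5.png

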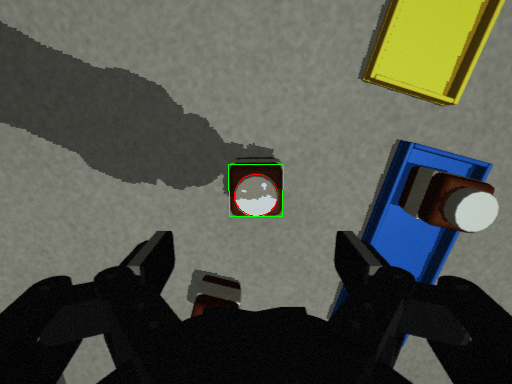

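The overlay matches bottle 3, with the cap at (256,195).

Request:
servo_tool:
  rows: [0, 0, 4, 0, 0, 0, -1, 0, 0, 8, 0, 0, 0, -1, 0, 0, 11, 0, 0, 0, -1, 0, 0, 13.5, 0, 0, 0, -1, 0, 0, 13.5, 0, 0, 0, -0.5, 0, 0, 13.5, 0, 0, 0, 0, 0, 0, 13.5, 0, 0, 0, 1, 0, 0, 13.5, 0, 0, 0, 1, 0, 0, 13.5, 0, 0, 0, 1, 0, 0, 13.5, 0, 0, 0, 1]
  squeeze: 50

```text
time: 16.6
tool_pos: [0.4512, -0.0965, 0.0271]
eef_rot: [0.001, 0.629, 0.777, 0.001]
ft_force: [-1.0, 2.2, 6.0]
width: 0.0495
finger_force: 55.2
```

Request:
servo_tool:
  rows: [0, 0, -0.7, 0, 0, 0, 1, 0, 0, -2, 0, 0, 0, 1, 0, 0, -4, 0, 0, 0, 1, 0, 0, -6.5, 0, 0, 0, 1, 0, 0, -9, 0, 0, 0, 1, 0, 0, -10.5, 0, 0, 0, 1, 0, 0, -11, 0, 0, 0, 1, 0, 0, -11, 0, 0, 0, 1, 0, 0, -11, 0, 0, 0, 1, 0, 0, -11, 0, 0, 0, 1]

```text
time: 17.6
tool_pos: [0.4494, -0.0964, 0.1346]
eef_rot: [-0.001, 0.63, 0.777, -0.001]
ft_force: [-0.3, 0.5, -3.4]
width: 0.0493
finger_force: 54.2
```

```bash
python3 -c "
from h import *
weigh((.5897,.1483,.136,-4.3),(.636,-.1458,.136,-2.9))"
```

```text
Fz [-3.36 -4.32 -4.1  -4.06]
t 17.80 pos [ 0.4499 -0.0965  0.1352] psi 12.0 f [-0.36  0.75 -4.34] w 0.0492 q [-0.21  0.02 -0.36  1.19  0.    1.15]
shift [21.05 18.76 -0.09] turn [-0.001 -0.     0.284]
t 17.80 pos [ 0.4499 -0.0965  0.1352] psi 12.0 f [-0.36  0.75 -4.34] w 0.0492 q [-0.21  0.02 -0.36  1.19  0.    1.15]
shift [-8.68 17.19 -0.1 ] turn [-0.001 -0.     0.26 ]
```

About 4 N, so bottle 3 is full and goes to the middle blue slot.

Request:
servo_tool:
  rows: [-0.4, 0.8, 0, 0, 0, 0.01, 1, -1.3, 2.6, 0, 0, 0, 0.04, 1, -2.7, 5.4, 0, 0, 0, 0.08, 1, -4.3, 8.6, -0.1, 0, 0, 0.13, 1, -5.9, 11.7, -0.1, 0, 0, 0.18, 1, -7.3, 14.4, -0.1, 0, 0, 0.22, 1, -8.3, 16.4, -0.1, 0, 0, 0.25, 1, -8.7, 17.2, -0.1, 0, 0, 0.26, 1, -8.7, 17.2, -0.1, 0, 0, 0.26, 1, -8.7, 17.2, -0.1, 0, 0, 0.26, 1]

```text
time: 18.8
tool_pos: [0.6358, -0.1458, 0.1364]
eef_rot: [-0.001, 0.725, 0.689, -0.0]
ft_force: [0.2, 0.0, -3.0]
width: 0.0494
finger_force: 54.0
```

Request:
servo_tool:
  rows: [0, 0, 1, 0, 0, 0, 1, 0, 0, 3, 0, 0, 0, 1, 0, 0, 5.5, 0, 0, 0, 1, 0, 0, 7.7, 0, 0, 0, 1, 0, 0, 9, 0, 0, 0, 1, 0, 0, 9.8, 0, 0, 0, 1, 0, 0, 10.1, 0, 0, 0, 1, 0, 0, 10.2, 0, 0, 0, 1, 0, 0, 10.3, 0, 0, 0, 1, 0, 0, 10.4, 0, 0, 0, 1, 0, 0, 10.4, 0, 0, 0, 1]

```text
time: 19.9
tool_pos: [0.6368, -0.1461, 0.0332]
eef_rot: [0.0, 0.725, 0.689, 0.0]
ft_force: [-0.5, -0.5, -4.8]
width: 0.0496
finger_force: 54.0
```

Request:
servo_tool:
  rows: [0, 0, 0.05, 0, 0, 0, 1, 0, 0, 0.1, 0, 0, 0, 1, 0, 0, 0.15, 0, 0, 0, 1, 0, 0, 0.2, 0, 0, 0, 1, 0, 0, 0.2, 0, 0, 0, 1]

```text
time: 20.4
tool_pos: [0.6367, -0.146, 0.0321]
eef_rot: [0.0, 0.725, 0.689, 0.0]
ft_force: [-2.2, 1.9, 5.6]
width: 0.0491
finger_force: 55.1
```

Request:
servo_tool:
  rows: [0, 0, 0, 0, 0, 0, -0.2, 0, 0, 0, 0, 0, 0, -0.4, 0, 0, 0, 0, 0, 0, -0.7, 0, 0, 0, 0, 0, 0, -1, 0, 0, 0, 0, 0, 0, -1, 0, 0, -2, 0, 0, 0, -1, 0, 0, -6, 0, 0, 0, -1, 0, 0, -10, 0, 0, 0, -1, 0, 0, -13, 0, 0, 0, -1, 0, 0, -13, 0, 0, 0, -1, 0, 0, -13, 0, 0, 0, -1]

```text
time: 21.5
tool_pos: [0.637, -0.1461, 0.1615]
eef_rot: [0.001, 0.725, 0.689, 0.0]
ft_force: [0.2, 0.6, -1.1]
width: 0.085
finger_force: 0.0
```

```bash
python3 - <<'E'
from h import *
plan((.4337,-.2557,.16,-5),(.4337,-.2557,.025,-5))
E
```

```text
t 21.50 pos [ 0.637  -0.1461  0.1615] psi -2.9 f [ 0.15  0.57 -1.09] w 0.0850 q [-0.23  0.38  0.13  1.32 -0.    1.4 ]
shift [-11.98 -19.74   0.12] turn [0.002 0.    0.036]
shift [ 0.   0.  13.5] turn [0. 0. 0.]
```

Request:
servo_tool:
  rows: [-0.5, -0.8, 0, 0, 0, 0, -1, -1.7, -2.8, 0, 0, 0, 0.01, -1, -3.6, -5.9, 0, 0, 0, 0.01, -1, -5.8, -9.5, 0.1, 0, 0, 0.02, -1, -7.9, -13, 0.1, 0, 0, 0.02, -1, -9.8, -16.2, 0.1, 0, 0, 0.03, -1, -11.3, -18.7, 0.1, 0, 0, 0.036, -1, -12, -19.6, 0.1, 0, 0, 0.036, -1, -12, -19.7, 0.1, 0, 0, 0.036, -1, -12, -19.7, 0.1, 0, 0, 0.036, -1]

```text
time: 22.5
tool_pos: [0.4338, -0.2556, 0.1593]
eef_rot: [-0.0, 0.737, 0.676, 0.0]
ft_force: [0.4, -0.5, 0.7]
width: 0.0853
finger_force: 0.0
```

```bash
python3 - <<'E'
from h import *
plan((.4337,-.2557,.025,-5))
look('w6',.4337,-.2557,-5)
E
```

```text
t 22.50 pos [ 0.4338 -0.2556  0.1593] psi -5.0 f [ 0.39 -0.53  0.73] w 0.0853 q [-0.53  0.1  -0.23  1.24  0.    1.13]
shift [-0.02  0.   13.43] turn [-0.    -0.001  0.   ]
```

View pics/w6.png

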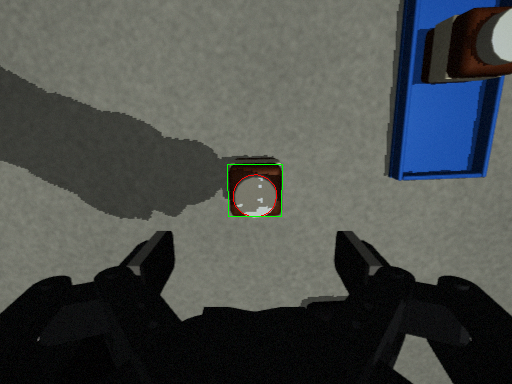

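The overlay matches bottle 4, with the cap at (255,195). Bottle 3 stands in the blue tray at (465,45).

Request:
servo_tool:
  rows: [0, 0, 4, 0, 0, 0, -1, 0, 0, 8, 0, 0, 0, -1, 0, 0, 11, 0, 0, 0, -1, 0, 0, 13.5, 0, 0, 0, -1, 0, 0, 13.5, 0, 0, 0, -0.5, 0, 0, 13.5, 0, 0, 0, 0, 0, 0, 13.5, 0, 0, 0, 1, 0, 0, 13.5, 0, 0, 0, 1, 0, 0, 13.5, 0, 0, 0, 1, 0, 0, 13.5, 0, 0, 0, 1]
  squeeze: 50

```text
time: 23.55
tool_pos: [0.4348, -0.2562, 0.0262]
eef_rot: [0.001, 0.737, 0.676, 0.001]
ft_force: [1.1, 1.6, 4.4]
width: 0.0495
finger_force: 53.8
```

Request:
servo_tool:
  rows: [0, 0, -0.7, 0, 0, 0, 1, 0, 0, -2, 0, 0, 0, 1, 0, 0, -4, 0, 0, 0, 1, 0, 0, -6.5, 0, 0, 0, 1, 0, 0, -9, 0, 0, 0, 1, 0, 0, -10.5, 0, 0, 0, 1, 0, 0, -11, 0, 0, 0, 1, 0, 0, -11, 0, 0, 0, 1, 0, 0, -11, 0, 0, 0, 1, 0, 0, -11, 0, 0, 0, 1]

```text
time: 24.55
tool_pos: [0.4329, -0.2554, 0.1336]
eef_rot: [-0.001, 0.737, 0.676, -0.0]
ft_force: [-0.7, 0.2, -4.6]
width: 0.0492
finger_force: 52.9
```

```bash
python3 -c "
from h import *
weigh((.5897,.1483,.136,-4.3),(.6322,-.2217,.136,-2.9))"
```

```text
Fz [-4.57 -4.71 -5.1  -3.37]
t 24.75 pos [ 0.4333 -0.2556  0.1342] psi -5.0 f [-0.38  0.68 -4.14] w 0.0495 q [-0.53  0.1  -0.28  1.19 -0.    1.12]
shift [41.6  12.07 -0.18] turn [-0.001 -0.    -0.012]
t 24.75 pos [ 0.4333 -0.2556  0.1342] psi -5.0 f [-0.38  0.68 -4.14] w 0.0495 q [-0.53  0.1  -0.28  1.19 -0.    1.12]
shift [ 5.11 19.52 -0.2 ] turn [-0.001 -0.    -0.036]
```

About 4.4 N, so bottle 4 is full and goes to the last blue slot.

Request:
servo_tool:
  rows: [0.2, 0.8, 0, 0, 0, 0, 1, 0.7, 2.8, 0, 0, 0, -0.01, 1, 1.6, 5.9, -0.1, 0, 0, -0.01, 1, 2.5, 9.4, -0.1, 0, 0, -0.02, 1, 3.4, 12.9, -0.2, 0, 0, -0.02, 1, 4.2, 16.1, -0.2, 0, 0, -0.03, 1, 4.8, 18.5, -0.2, 0, 0, -0.036, 1, 5.1, 19.5, -0.2, 0, 0, -0.036, 1, 5.1, 19.5, -0.2, 0, 0, -0.036, 1, 5.1, 19.5, -0.2, 0, 0, -0.036, 1]

```text
time: 25.75
tool_pos: [0.6316, -0.2219, 0.1363]
eef_rot: [-0.001, 0.725, 0.689, -0.0]
ft_force: [-0.6, 0.5, -4.7]
width: 0.0494
finger_force: 52.8
```

Request:
servo_tool:
  rows: [0, 0, 1, 0, 0, 0, 1, 0, 0, 3, 0, 0, 0, 1, 0, 0, 5.5, 0, 0, 0, 1, 0, 0, 7.7, 0, 0, 0, 1, 0, 0, 9, 0, 0, 0, 1, 0, 0, 9.8, 0, 0, 0, 1, 0, 0, 10.1, 0, 0, 0, 1, 0, 0, 10.2, 0, 0, 0, 1, 0, 0, 10.3, 0, 0, 0, 1, 0, 0, 10.4, 0, 0, 0, 1, 0, 0, 10.4, 0, 0, 0, 1]

```text
time: 26.85
tool_pos: [0.6326, -0.222, 0.0333]
eef_rot: [0.0, 0.725, 0.689, 0.0]
ft_force: [0.0, 0.4, -4.2]
width: 0.0496
finger_force: 52.9
```

Request:
servo_tool:
  rows: [0, 0, 0.05, 0, 0, 0, 1, 0, 0, 0.1, 0, 0, 0, 1, 0, 0, 0.15, 0, 0, 0, 1, 0, 0, 0.2, 0, 0, 0, 1, 0, 0, 0.2, 0, 0, 0, 1]

```text
time: 27.35
tool_pos: [0.6323, -0.2219, 0.0312]
eef_rot: [0.0, 0.725, 0.689, 0.0]
ft_force: [-1.1, 1.1, -0.1]
width: 0.0495
finger_force: 53.2
```

Request:
servo_tool:
  rows: [0, 0, 0.05, 0, 0, 0, 1, 0, 0, 0.05, 0, 0, 0, 1, 0, 0, 0.05, 0, 0, 0, -0.2, 0, 0, 0.05, 0, 0, 0, -0.4, 0, 0, 0.05, 0, 0, 0, -0.7, 0, 0, 0.05, 0, 0, 0, -1, 0, 0, 0.05, 0, 0, 0, -1, 0, 0, -2, 0, 0, 0, -1, 0, 0, -6, 0, 0, 0, -1, 0, 0, -10, 0, 0, 0, -1, 0, 0, -13, 0, 0, 0, -1, 0, 0, -16, 0, 0, 0, -1]

```text
time: 28.55
tool_pos: [0.6324, -0.222, 0.1926]
eef_rot: [0.0, 0.725, 0.689, 0.0]
ft_force: [1.1, 0.2, -0.3]
width: 0.0856
finger_force: 0.0
```

Request:
servo_tool:
  rows: [0, -3, 0, 0, 0, 0, -1, 0, -7, 0, 0, 0, 0, -1, 0, -11, 0, 0, 0, 0, -1, 0, -15, 0, 0, 0, 0, -1, 0, -19, 0, 0, 0, 0, -1, 0, -22, 0, 0, 0, 0, -1, 0, -24, 0, 0, 0, 0, -1, 0, -24, 0, 0, 0, 0, -1, 0, -24, 0, 0, 0, 0, -1]

```text
time: 29.45
tool_pos: [0.393, -0.2099, 0.1912]
eef_rot: [0.001, 0.725, 0.689, 0.0]
ft_force: [-0.7, -0.2, 0.8]
width: 0.0855
finger_force: 0.0
```

```bash
python3 - <<'E'
from h import *
t=ctrl.camera("top"); s=ctrl.camera("side")
a=cv2.resize(t[130:270,40:430],(800,287),interpolation=2); b=cv2.resize(s[50:350,100:400],(300,300),interpolation=2)
b=cv2.copyMakeBorder(b,0,0,0,500,0)
cv2.imwrite("pics/end.png",np.vstack([a,b])[:,:,::-1])
E
```

```text
(no output)
```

View pics/end.png

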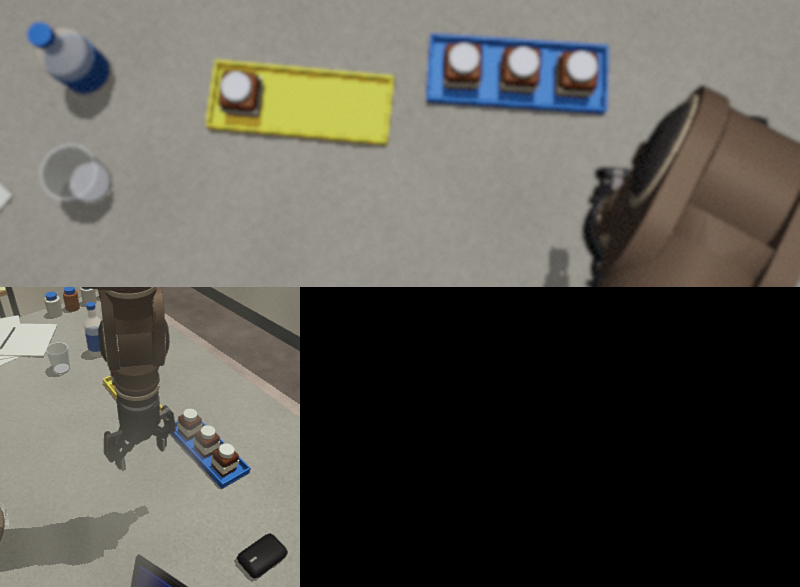

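The three full bottles stand upright in the blue tray at (463,60), (521,63) and (580,70), and the empty one in the yellow tray at (238,90). The mouse, water bottle and beaker look unmoved, and the arm touches nothing.

```bash
python3 -c "
from station import ctrl
print(ctrl.close_job())"
```

```text
the job is handed in; nothing more can be done
None
```

Job handed in at about 29.5 s of robot time: the three full bottles stand upright in the blue tray and the one empty bottle in the yellow tray, with the mouse, water bottle and beaker not touched.

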